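# Build the sieve nest and hold the shaker's clamp open for it

## Robot

A 6-joint arm with a two-finger parallel gripper is mounted at the origin on the work surface. World frame = base frame: x ahead of the robot, y to its left, z up, the work surface at z = 0. Lengths are in m, angles in rad, forces in N, time in s.
With the tool pointing down it reaches from about 0.425 to 0.95 m from the base axis. Payload 14.7 kg.
Tool frame: the origin (TCP) lies at the very end of the fingers, on their centre line; the grasp point (between the pads) lies 19 mm behind it; z points along the fingers, y is the line along which they close (so a half turn about z gives the same grasp; the last joint's range is limited). The gripper opens to 85 mm and grips with 20 to 120 N. Pads are 22 mm wide; open, the fingers measure 114 mm over their backs; the gripper's body (76 mm by 85 mm) begins 54 mm behind the grasp point. The pads swing forward as they close: fully open they stand 13 mm farther back than shut.
Start: joints at [1.215, 0.48, 1.596, -0, 1.065, -0.047], TCP at [0.198, 0.619, 0.231] pointing down, gripper open.
Joint ranges: [-2.75, 2.75], [-0.82, 2.05], [0.23, 2.67], [-1.56, 4.7], [0.09, 2.69], [-2.92, 2.92]. Speed limits (rad/s): [1.89, 1.89, 2.39, 3.01, 3.01, 3.01].

## Interface

Orientations are given as a 3x3 rotation matrix whose columns are the frame's x, y, z axes.
In Python, from cell import status, get_image, camera_info, ctrl gives the robot as it stands. The module is installed in compiled form; this text tells all that it offers.
- The arm moves only by the tool drive_tool, never from a script. Its argument "deltas" is a list of rows, each a list of 7 numbers: the closure, from 0 (fully open) to 1 (shut), then the shift along the world's x, y, z in m, then the turn, a rotation vector about the world's x, y, z in degrees. In form: [[claw, dx, dy, dz, rx, ry, rz], ...]. A call has exactly 5 rows; each row is the pose to reach, as a shift and turn from the pose commanded when the call began; what a row does not reach only later rows make up. A row lasts 1/12 s, in which the tool goes at most 41.7 mm and 7.16 degrees, less where a joint would pass 70% of its speed; a pose out of reach is approached as far as the arm can. A call with a gripper value outside its range is refused whole. The fingers move at their own pace and stop on an object; "force" is the grip in N (left out, the last holds). Time passes only in rows, so rows that repeat a pose let the fingers close, or fill a call up. It gives the time, the measured TCP pose, the force, the opening and the grip force at its end, in the units of the state.
- status.observe(): the state, without advancing time (a new reading comes with each control period).
- get_image(name): name is "scene" or "top"; returns (picture, depth): 384x512x3 uint8, red, green, blue; 384x512 float32, m along the optical axis (not along the pixel's ray), 0 where there is no reading.
- camera_info(name): a dict with "mtx" (3x3 intrinsics, pixels), "view" (4x4, takes a point from world to camera coordinates). Camera axes: x right, y down, z forward; pixel columns grow to the right and rows downward; lengths in m; the calibration is good to about 2 mm. A picture is of the moment at which its call begins. camera_info takes no time and is no camera call.
- ctrl.job_done(): hands the job in; it is judged then, once.
The state is a dict: "clock": time; "joint_positions": joint angles; "qvel": joint speeds; "joint_efforts": joint torques, N m; "eef_pos": TCP position; "tool_rot": TCP orientation; "contact_force": force on the tool from outside, world axes, zero at the start; "ft_torque": the same for the moment, N m; "grip_width": opening from 0.0 (shut) to 1.0 (fully open); "grasp_force": force on a finger pad.
Only numpy, scipy, OpenCV 4.12 (cv2) and the standard library are available. Lean on these libraries where they do the work, as an engineer would, in place of code of your own. Each camera call takes 0.05 s, during which the arm holds its last target. There are 200 camera calls.

## Task

Put the sieve nest together on the bench: the low sieve seated squarely in the receiver pan, then the tall sieve seated in the low one. Then pull the shaker's sprung clamp jaw out by its handle until its pointer lines up with the mark of the size index on the scale, and keep holding it there, still, so that I can lift the nest in: you finish while holding it. Leave everything else on the bench where it is.

Things in the scene. Friction and masses are not known exactly. Their poses are not given: they have to be found in the camera images.
- pan: receiver pan, the bottom of the nest: a plain steel cup, 62 mm outside diameter, 30 mm high, wall 2.5 mm, solid floor, no skirt underneath. Loose on the bench. Origin: centre of its underside, z up its axis.
- low_sieve: the fine sieve, the lower of two steel sieves: 62 mm outside diameter, 34 mm high. Under the straight frame a tapered skirt 8 mm high (48 mm across at the foot, 51 mm at the top) drops into the 57 mm mouth of the pan or of a sieve until the frame's shoulder rests on the rim. Loose. Origin: centre of the skirt's foot, z up its axis; seated in the pan it is 22 mm above the pan's origin.
- tall_sieve: the coarse sieve: same shape and 62 mm diameter, but 48 mm high overall, with a wide-open mesh; the same 8 mm skirt and 57 mm mouth. Loose on the bench. Origin: centre of its underside (foot of the skirt), z up its axis. Seated in the low sieve its origin is 26 mm above the low sieve's.
- shaker: sieve shaker, fixed: white housing 270 x 240 mm, aluminium table with its top 88 mm above the bench, a fixed jaw (top 114 mm) across its far end and a sprung jaw sliding on two guide rods. Origin: centre of its underside; x along the slide, from the front (control panel) to the fixed jaw, z up. The sprung jaw comes out towards -x of this frame.
- clamp_jaw (a joint): slide of the sprung jaw (m): 0 = closed, where the springs hold it, growing as it is pulled towards the shaker's front (-x of shaker), end stop 0.078. Springs: about 4.4 N when closed plus 0.11 N for each mm pulled out, friction about 0.6 N; the jaw weighs 0.3 kg and goes back if let go.
- handle (a point): middle of the jaw's bridge handle: a round steel bar 14 mm thick over the jaw, across the slide (along y of the shaker), free for 80 mm between two posts, its centre 154 mm above the bench and 38 mm above the top of the jaw (20 mm thick). Moves with the jaw; axes as the shaker's. Can be pinched from above, one finger before and one behind it.
- pointer (a point): tip of the jaw's pointer, a thin tab at the right-hand end of the jaw (-y of the shaker) over the scale, 104 mm above the bench; moves with the jaw; in line with the middle of the handle along the slide. Axes as the shaker's.
- index_mark (a point): the mark: steel fin of the black size index locked on the scale rail along the right-hand (-y) edge of the shaker's table, 104 mm above the bench. Fixed, axes as the shaker's. Along the shaker's x it lies 46 to 66 mm from the closed jaw's pointer, towards the front: that distance is the joint value wanted.
- bronze: bystander: cast bronze socket, 224 mm long, 54 to 82 mm thick, lying on a cream foam pad (pad 150 x 260 mm, fixed); its top is about 95 mm above the bench. Origin: middle of its axis.
- sample_jar: bystander: small lidded jar, 34 mm across, 55 mm high. Origin: centre of its underside.
- tweezers: bystander: steel tweezers lying flat, 126 mm long, 9 mm high. Origin: middle, underside; x along them.
- brush: bystander: brush lying down, 190 mm long. x along it.
- blower: bystander: black rubber blower bulb, 54 mm across, 95 mm high with its nozzle. Origin: centre of its underside.
- beaker: bystander: clear beaker, 68 mm across, 85 mm high. Origin: centre of its underside.
- loupe: bystander: black stand magnifier, 60 mm across, 46 mm high. Origin: centre of its underside.
Things that resemble listed ones, but are neither listed nor needed, are in the scene too. What is shaped like the low_sieve but orange or red is not meant.

How it is judged:
By the outcome, as a careful person would: the job done as asked, in the order asked, and still so for the second after the job is handed in, while the arm keeps its last pose, push and grip.
It also fails if it takes over 64 s, if anything falls off the work surface, if the arm or the gripper's body presses on something with over 40 N, if the wrist force passes 120 N, or if a joint passes its speed limit or range.

## Working session

There is one attempt and no reset: what is moved stays moved. The work goes in short steps, Python scripts to look and compute and a tool call to move; the robot and the scene stay as the last step left them, time stands still between calls to the robot, and variables do not carry over. Pictures are saved under pics/ and viewed, at most 10 in all, crops included, and the job is handed in when it is done.

Besides the shell and the picture viewer there is one more tool, called after "Request:" in YAML: its name, and indented under it one key for each argument. drive_tool: Moves the arm, as the interface text tells. Its arguments: {"type":"object","properties":{"deltas":{"type":"array","items":{"type":"array","items":{"type":"number"}}},"force":{"type":"number"}},"required":["deltas"]}

```bash
mkdir -p pics; cat > h.py <<'E'
import numpy as np, cv2
from cell import status, get_image, camera_info, ctrl
def cloud(n):
    im,d=get_image(n); c=camera_info(n); K=np.array(c["mtx"]);V=np.array(c["view"])
    v,u=np.mgrid[:384,:512]
    P=np.stack([(u-K[0,2])/K[0,0]*d,(v-K[1,2])/K[1,1]*d,d],-1)
    W=(P-V[:3,3])@V[:3,:3]
    W[d==0]=np.nan
    return im,W
def save(n,im,s=1.5): cv2.imwrite("pics/"+n,cv2.resize(im[...,::-1],None,fx=s,fy=s,interpolation=cv2.INTER_CUBIC))
def proj(n,p):
    c=camera_info(n);V=np.array(c["view"]);q=V[:3,:3]@np.array(p)+V[:3,3];q=np.array(c["mtx"])@q;return q[:2]/q[2]
E
python3 - <<'E'
from h import *
for n in("scene","top"):
    im,W=cloud(n); save(n+"0.png",im); np.savez("/tmp/%s.npz"%n,im=im,W=W)
    c=camera_info(n);V=np.array(c["view"]);print(n,-V[:3,:3].T@V[:3,3],V[2,:3])
print(status.observe())
E
```

```text
scene [1.18767554 0.50993014 0.68611509] [-0.6104256  -0.60698606 -0.50886984]
top [ 0.31235286 -0.11981936  1.26101074] [ 0.16913691 -0.02242184 -0.98533749]
{'clock': 0.1, 'joint_positions': array([ 1.21540609e+00,  4.80742247e-01,  1.59677002e+00, -4.13098099e-05,
        1.06513241e+00, -4.65962343e-02]), 'qvel': array([-0.00167054, -0.00033534, -0.00183638,  0.00049901,  0.00037205,
       -0.00025774]), 'joint_efforts': array([ 1.17411244e-03, -9.52257729e+01, -4.31043506e+01,  2.05617553e-04,
        5.10152749e-03, -4.13208249e-05]), 'eef_pos': array([0.19740833, 0.61892554, 0.23076925]), 'tool_rot': array([[-9.52706862e-01,  3.03890646e-01, -3.32173609e-04],
       [ 3.03890827e-01,  9.52706339e-01, -9.98850746e-04],
       [ 1.29225049e-05, -1.05255647e-03, -9.99999446e-01]]), 'contact_force': array([-0.67866353, -0.37166999, -0.80763629]), 'ft_torque': array([0.04402713, 0.01745577, 0.00383436]), 'grasp_force': 0.0, 'grip_width': 0.9990144538319498}
```

View pics/scene0.png

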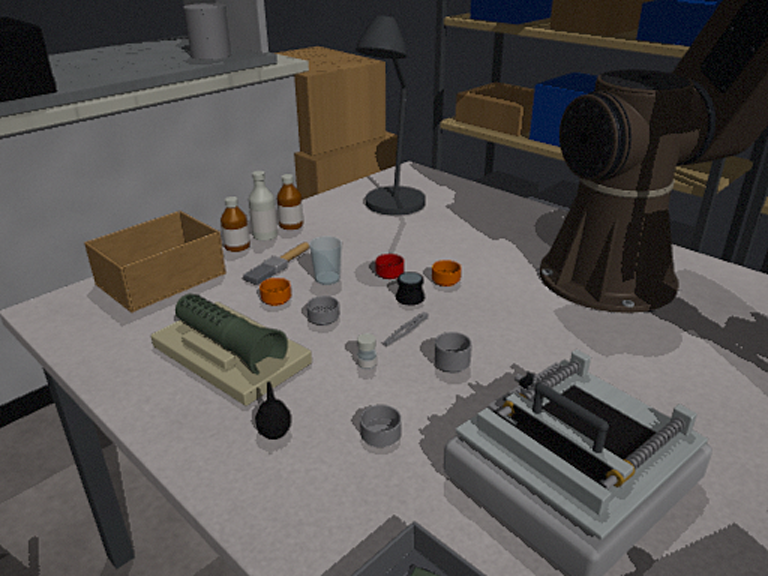

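View pics/top0.png

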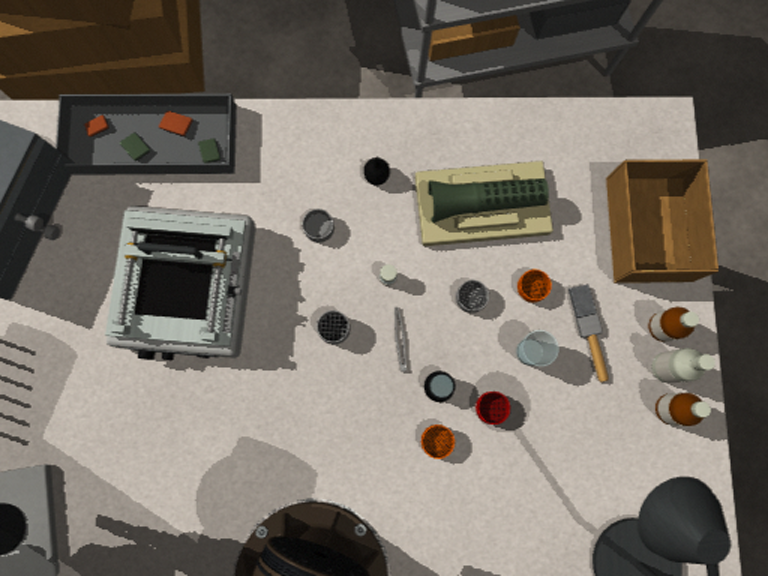

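The scene shows a smooth grey cup at (380,427), a tall grey cup at (452,352) and a low grey one at (323,312). In the top view these are (318,224), (333,326) and (472,296), and there are orange/red decoys at (535,285), (493,408) and (437,441). In the top view the shaker's front with its knobs is towards the robot, the handle is at (175,248) and the index is near (233,285).

```bash
python3 - <<'E'
from h import *
D={n:np.load("/tmp/%s.npz"%n) for n in("scene","top")}
for name,pt,ps in(("pan",(318,224),(380,427)),("tall",(333,326),(452,352)),("low",(472,296),(323,312)),("jar",(388,272),(367,350)),("blower",(376,171),(272,415))):
    W=D["top"]["W"];u,v=int(pt[0]/1.5),int(pt[1]/1.5)
    A=W[v-18:v+19,u-18:u+19].reshape(-1,3);A=A[A[:,2]>0.008]
    B=D["scene"]["W"];u,v=int(ps[0]/1.5),int(ps[1]/1.5)
    B=B[v-22:v+23,u-22:u+23].reshape(-1,3);B=B[B[:,2]>0.008]
    for n,C in(("top",A),("scene",B)):
        zt=np.nanpercentile(C[:,2],97); R=C[C[:,2]>zt-0.006][:,:2].astype(np.float32)
        (c,r)=cv2.minEnclosingCircle(R)
        # algebraic circle
        s=np.linalg.lstsq(np.c_[2*R,np.ones(len(R))],(R**2).sum(1),rcond=None)[0]
        print(name,n,"ztop %.4f"%zt,"enc",np.round(c,4),round(r,4),"fit",np.round(s[:2],4),round(float(np.sqrt(s[2]+s[0]**2+s[1]**2)),4),len(R))
im=D["top"]["im"]
a=cv2.resize(im[130:245,65:175],None,fx=4,fy=4,interpolation=cv2.INTER_CUBIC)
b=cv2.resize(im[130:235,195:335],None,fx=2.3,fy=2.3,interpolation=cv2.INTER_CUBIC)
o=np.zeros((460,770,3),np.uint8);o[:a.shape[0],:a.shape[1]]=a;o[:b.shape[0],445:445+b.shape[1]]=b
save("crop1.png",o,1)
i=D["scene"]["im"][230:384,290:480];save("crop2.png",i,3.8)
E
```

```text
pan top ztop 0.0339 enc [ 0.6678 -0.0128] 0.031 fit [ 0.6676 -0.0131] 0.0295 54
pan scene ztop 0.0319 enc [ 0.6714 -0.0124] 0.0323 fit [ 0.6706 -0.012 ] 0.0295 146
tall top ztop 0.0497 enc [ 0.4632 -0.0434] 0.031 fit [ 0.4629 -0.0435] 0.0294 62
tall scene ztop 0.0496 enc [ 0.4639 -0.0415] 0.0333 fit [ 0.4654 -0.0427] 0.0295 121
low top ztop 0.0355 enc [ 0.5204 -0.3135] 0.0317 fit [ 0.521  -0.3126] 0.0295 62
low scene ztop 0.0355 enc [ 0.5805 -0.3406] 0.1079 fit [ 0.5747 -0.3345] 0.0683 98
jar top ztop 0.0594 enc [ 0.5635 -0.1495] 0.0156 fit [ 0.5638 -0.1501] 0.011 68
jar scene ztop 0.0574 enc [ 0.5647 -0.1484] 0.0176 fit [ 0.5666 -0.1487] 0.0121 88
blower top ztop 0.0876 enc [ 0.7761 -0.1297] 0.0038 fit [ 0.7769 -0.1301] 0.0031 10
blower scene ztop 0.0817 enc [ 0.7803 -0.1274] 0.0047 fit [ 0.7804 -0.1279] 0.003 33
```

View pics/crop1.png

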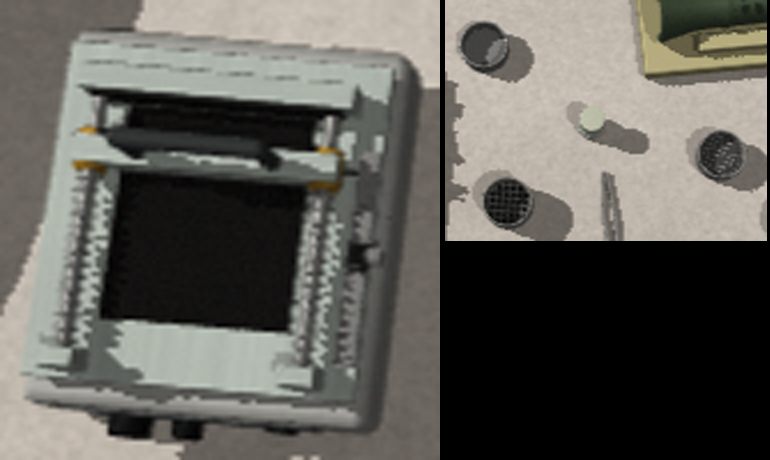

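View pics/crop2.png

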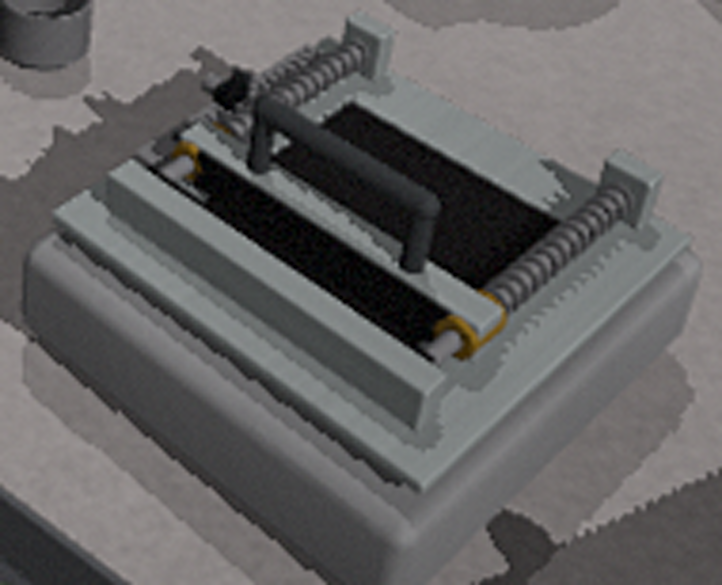

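Candidates, by top-view pixel:
- **Low sieve:** grey fine mesh (472,296) matches. Orange (535,285), red (493,408) and orange (437,441) are decoys.
- **Pan:** (318,224), solid floor, z 0.03.
- **Tall sieve:** (333,326), coarse mesh, z 0.048.
- **Index and pointer:** the black index is at crop1 (365,255) and the pointer near (350,172).

The measured heights match the description, so I start moving.

Request:
drive_tool:
  deltas:
    - [0,0.0215,-0.032,0,0,0,-5.5]
    - [0,0.043,-0.064,0,0,0,-11]
    - [0,0.0645,-0.096,0,0,0,-16.5]
    - [0,0.086,-0.128,0,0,0,-22]
    - [0,0.1075,-0.16,0,0,0,-27.5]
  force: 30

```text
clock: 0.52
eef_pos: [0.3054, 0.4575, 0.231]
tool_rot: [[-0.702, 0.712, -0.0], [0.712, 0.702, -0.0], [-0.0, -0.0, -1.0]]
contact_force: [1.0, -0.6, 0.3]
grip_width: 0.999
grasp_force: 0.0
```

Request:
drive_tool:
  deltas:
    - [0,0.0215,-0.032,0,0,0,-5.5]
    - [0,0.043,-0.064,0,0,0,-11]
    - [0,0.0645,-0.096,0,0,0,-16.5]
    - [0,0.086,-0.128,0,0,0,-22]
    - [0,0.1075,-0.16,0,0,0,-27.5]

```text
clock: 0.93
eef_pos: [0.413, 0.2975, 0.2312]
tool_rot: [[-0.293, 0.956, -0.0], [0.956, 0.293, -0.0], [-0.0, -0.0, -1.0]]
contact_force: [1.1, 0.4, -0.8]
grip_width: 0.995
grasp_force: 0.0
```

Request:
drive_tool:
  deltas:
    - [0,0.0215,-0.032,0,0,0,-5.5]
    - [0,0.043,-0.064,0,0,0,-11]
    - [0,0.0645,-0.096,0,0,0,-16.5]
    - [0,0.067,-0.135,0,0,0,-16.5]
    - [0,0.07,-0.175,0,0,0,-16.5]

```text
clock: 1.35
eef_pos: [0.4831, 0.1226, 0.231]
tool_rot: [[-0.013, 1.0, -0.0], [1.0, 0.013, -0.0], [-0.0, -0.0, -1.0]]
contact_force: [0.8, 0.3, -0.5]
grip_width: 0.995
grasp_force: 0.0
```

Request:
drive_tool:
  deltas:
    - [0,0.003,-0.04,0,0,0,0]
    - [0,0.007,-0.08,-0.01,0,0,0]
    - [0,0.01,-0.119,-0.02,0,0,0]
    - [0,0.014,-0.158,-0.03,0,0,0]
    - [0,0.017,-0.197,-0.04,0,0,0]

```text
clock: 1.77
eef_pos: [0.4993, -0.0747, 0.1909]
tool_rot: [[-0.014, 1.0, 0.0], [1.0, 0.014, -0.0], [-0.0, 0.0, -1.0]]
contact_force: [0.7, -0.1, -0.1]
grip_width: 0.999
grasp_force: 0.0
```

Request:
drive_tool:
  deltas:
    - [0,0.003,-0.04,-0.005,0,0,0]
    - [0,0.007,-0.08,-0.01,0,0,0]
    - [0,0.01,-0.119,-0.02,0,0,0]
    - [0,0.014,-0.158,-0.03,0,0,0]
    - [0,0.017,-0.197,-0.04,0,0,0]

```text
clock: 2.18
eef_pos: [0.5162, -0.2718, 0.1507]
tool_rot: [[-0.014, 1.0, -0.0], [1.0, 0.014, 0.0], [0.0, -0.0, -1.0]]
contact_force: [0.8, 0.8, -0.2]
grip_width: 1.0
grasp_force: 0.0
```

```bash
python3 - <<'E'
from h import *
s=status.observe();print(s["clock"],s["eef_pos"],np.degrees(np.arctan2(s["tool_rot"][1,1],s["tool_rot"][0,1])),s["joint_positions"],s["contact_force"])
for n in("scene","top"):
    D=np.load("/tmp/%s.npz"%n);W=D["W"];im=D["im"]
    reg=(W[...,0]>.45)&(W[...,0]<.85)&(W[...,1]>.03)&(W[...,1]<.45)
    h=reg&(W[...,2]>.150)&(W[...,2]<.175); P=W[h]
    (c,sz,a)=cv2.minAreaRect(P[:,:2].astype(np.float32)); 
    vx,vy,x0,y0=cv2.fitLine(P[:,:2].astype(np.float32),cv2.DIST_HUBER,0,.01,.01).ravel()
    print(n,"handle",len(P),np.round(c,4),np.round(sz,4),"ang",np.degrees(np.arctan2(vy,vx)),P[:,2].max())
    # fixed jaw/jaw tops
    for lo,hi in((.106,.122),):
        j=reg&(W[...,2]>lo)&(W[...,2]<hi)
        nn,lab,st,ce=cv2.connectedComponentsWithStats(j.astype(np.uint8))
        for i in range(1,nn):
            if st[i,4]>40:
                Q=W[lab==i];c,sz,a=cv2.minAreaRect(Q[:,:2].astype(np.float32));vx,vy,_,_=cv2.fitLine(Q[:,:2].astype(np.float32),cv2.DIST_HUBER,0,.01,.01).ravel()
                print("  blob",st[i],np.round(c,4),np.round(sz,4),np.degrees(np.arctan2(vy,vx)),np.median(Q[:,2]))
E
```

```text
2.1833 [ 0.51622953 -0.27179786  0.15067617] 0.7932215381269901 [-5.36607616e-01  4.81380289e-01  1.83036598e+00  4.55578508e-05
  8.29997328e-01 -5.50482686e-01] [ 0.84865268  0.81452547 -0.17869547]
scene handle 421 [0.5933 0.2386] [0.1042 0.0138] ang 84.545334 0.16362653693861448
  blob [360 240  27  18 162] [0.4885 0.168 ] [0.0174 0.0753] -7.425763 0.11014988606458961
  blob [ 319  257  146   80 3007] [0.5493 0.2417] [0.1905 0.2111] -78.03327 0.11425672173677784
top handle 209 [0.5895 0.2364] [0.1013 0.0145] ang 84.58424 0.16593621820119608
  blob [  73  145   82   76 1428] [0.547  0.2409] [0.1902 0.2087] 87.96189 0.11335002114441098
```

Request:
drive_tool:
  deltas:
    - [0,0.003,-0.02,-0.02,0,0,0]
    - [0,0.006,-0.04,-0.045,0,0,0]
    - [0,0.006,-0.04,-0.08,0,0,0]
    - [0,0.006,-0.04,-0.1,0,0,0]
    - [0,0.006,-0.04,-0.1,0,0,0]

```text
clock: 2.6
eef_pos: [0.5198, -0.3086, 0.0469]
tool_rot: [[-0.013, 1.0, -0.006], [1.0, 0.013, 0.004], [0.004, -0.006, -1.0]]
contact_force: [-1.3, 0.8, -1.0]
grip_width: 0.996
grasp_force: 0.0
```

```bash
python3 - <<'E'
from h import *
im,W=cloud("scene")
c=proj("scene",(.522,-.312,.03));print(c)
u,v=c.astype(int);save("low1.png",im[v-50:v+40,u-60:u+60],5)
A=W[v-16:v+17,u-18:u+19].reshape(-1,3)
A=A[(A[:,2]>.015)&(A[:,2]<.04)&(np.hypot(A[:,0]-.522,A[:,1]+.312)<.045)]
R=A[A[:,2]>.029][:,:2];s=np.linalg.lstsq(np.c_[2*R,np.ones(len(R))],(R**2).sum(1),rcond=None)[0];print(s[:2],np.sqrt(s[2]+s[0]**2+s[1]**2),len(R),A[:,2].max())
E
```

```text
[215.51428796 203.52170014]
[ 0.52396196 -0.31163869] 0.02935256872818699 101 0.039799655385584554
```

View pics/low1.png

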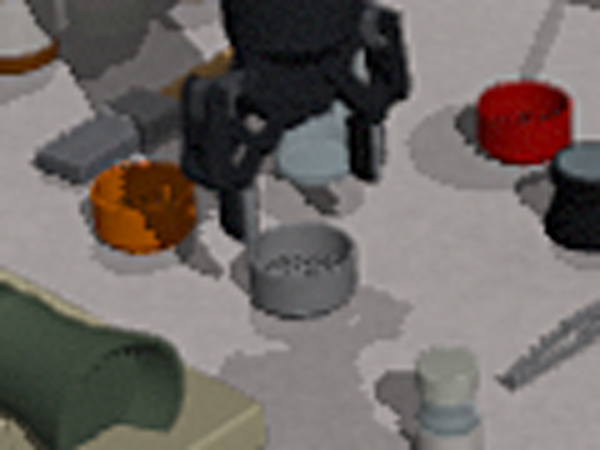

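The gripper straddles the grey fine sieve (crop about (300,270)), and the orange (145,205) and red (525,120) decoys are well clear. Now I descend and grip.

Request:
drive_tool:
  deltas:
    - [0,0,0,-0.015,0,0,0]
    - [0,0,0,-0.03,0,0,0]
    - [0,0,0,-0.044,0,0,0]
    - [0,0,0,-0.044,0,0,0]
    - [0.3,0,0,-0.044,0,0,0]

```text
clock: 3.07
eef_pos: [0.523, -0.3097, 0.0084]
tool_rot: [[-0.014, 1.0, 0.0], [1.0, 0.014, -0.0], [-0.0, 0.0, -1.0]]
contact_force: [-1.0, -0.0, -0.2]
grip_width: 0.885
grasp_force: 0.0
```

Request:
drive_tool:
  deltas:
    - [0.5,0,0,0,0,0,0]
    - [0.5,0,0,0,0,0,0]
    - [0.5,0,0,0,0,0,0]
    - [0.5,0,0,0,0,0,0]
    - [0.5,0,0,0,0,0,0]
  force: 30

```text
clock: 3.48
eef_pos: [0.5234, -0.3101, 0.0093]
tool_rot: [[-0.014, 1.0, 0.002], [1.0, 0.014, -0.001], [-0.001, 0.002, -1.0]]
contact_force: [-0.7, 2.7, 9.3]
grip_width: 0.714
grasp_force: 30.7
```

Request:
drive_tool:
  deltas:
    - [0.5,0,0,0.01,0,0,0]
    - [0.5,0,0,0.03,0,0,0]
    - [0.5,0,0,0.06,0,0,0]
    - [0.5,0,0.005,0.09,0,0,0]
    - [0.5,0.005,0.02,0.11,0,0,0]

```text
clock: 3.9
eef_pos: [0.528, -0.2914, 0.1214]
tool_rot: [[-0.013, 1.0, 0.003], [1.0, 0.013, -0.002], [-0.002, 0.003, -1.0]]
contact_force: [0.1, -1.1, 0.1]
grip_width: 0.709
grasp_force: 33.5
```

Request:
drive_tool:
  deltas:
    - [0.5,0.01,0.03,0,0,0,0]
    - [0.5,0.025,0.065,0,0,0,0]
    - [0.5,0.04,0.1,0,0,0,0]
    - [0.5,0.055,0.135,0,0,0,0]
    - [0.5,0.07,0.165,0,0,0,0]

```text
clock: 4.32
eef_pos: [0.5982, -0.1226, 0.1192]
tool_rot: [[-0.014, 1.0, 0.001], [1.0, 0.014, -0.0], [-0.0, 0.001, -1.0]]
contact_force: [0.3, -1.1, -0.3]
grip_width: 0.711
grasp_force: 33.5
```

Request:
drive_tool:
  deltas:
    - [0.5,0.02,0.035,0,0,0,0]
    - [0.5,0.04,0.07,-0.01,0,0,0]
    - [0.5,0.06,0.1,-0.025,0,0,0]
    - [0.5,0.072,0.116,-0.04,0,0,0]
    - [0.5,0.072,0.116,-0.045,0,0,0]

```text
clock: 4.73
eef_pos: [0.6714, -0.0048, 0.0721]
tool_rot: [[-0.017, 1.0, 0.001], [1.0, 0.017, 0.0], [0.0, 0.001, -1.0]]
contact_force: [-1.9, 0.7, -1.3]
grip_width: 0.712
grasp_force: 33.5
```

```bash
cat >> h.py <<'E'
def rim(W,c,zlo,zhi,rmax=.04):
    A=W.reshape(-1,3);m=(A[:,2]>zlo)&(A[:,2]<zhi)&(np.hypot(A[:,0]-c[0],A[:,1]-c[1])<rmax);R=A[m][:,:2]
    from scipy.optimize import least_squares
    if len(R)<20: return None
    s=least_squares(lambda p:np.hypot(*(R-p).T)-.0295,np.array(c),loss="soft_l1",f_scale=.001).x
    return np.round(s,4),len(R)
E
python3 - <<'E'
from h import *
s=status.observe();print(s["clock"],s["eef_pos"],s["grip_width"],s["grasp_force"],s["contact_force"])
for n in("scene","top"):
    im,W=cloud(n);c=(.669,-.0125)
    h=np.hypot(W[...,0]-c[0],W[...,1]-c[1])<.045
    z=W[h][:,2];print(n,np.histogram(z[(z>0)&(z<.13)],bins=np.arange(0,.131,.01))[0])
    for lo,hi in((.024,.034),(.02,.03),(.09,.097),(.092,.102)): print(n,lo,hi,rim(W,c,lo,hi))
    if n=="scene":
        u,v=proj(n,(*c,.06)).astype(int);save("pan1.png",im[v-50:v+50,u-60:u+60],5)
E
```

```text
4.7333 [ 0.67139936 -0.00479464  0.07212885] 0.7124466392496074 33.465840741992 [-1.92373191  0.69738638 -1.29025048]
scene [497 159 138  44   0   0  12 214 162 173  56  53  49]
scene 0.024 0.034 (array([ 0.6707, -0.0119]), 129)
scene 0.02 0.03 (array([ 0.6708, -0.0117]), 138)
scene 0.09 0.097 (array([ 0.6723, -0.0067]), 116)
scene 0.092 0.102 (array([ 0.6717, -0.0064]), 133)
top [54  2 11  1  0  0  0  0  0  0  0  0  0]
top 0.024 0.034 None
top 0.02 0.03 None
top 0.09 0.097 None
top 0.092 0.102 None
```

View pics/pan1.png

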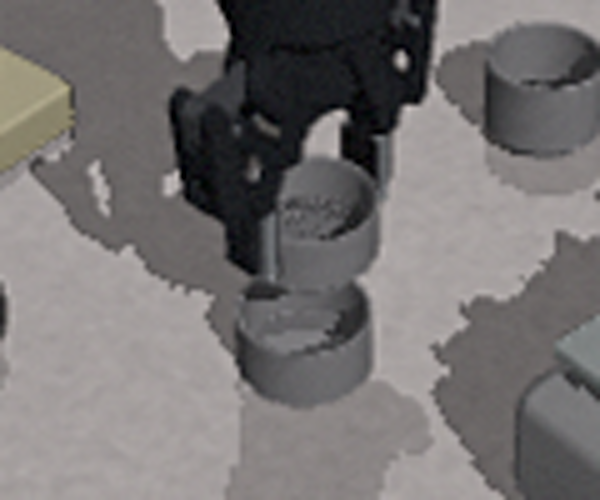

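The sieve is held level at crop (330,220), above the pan at (305,340). The arm was still settling, so I lower a little and measure again.

Request:
drive_tool:
  deltas:
    - [0.5,0,0,-0.01,0,0,0]
    - [0.5,0,0,-0.018,0,0,0]
    - [0.5,0,0,-0.018,0,0,0]
    - [0.5,0,0,-0.018,0,0,0]
    - [0.5,0,0,-0.018,0,0,0]

```text
clock: 5.25
eef_pos: [0.6695, -0.0094, 0.0546]
tool_rot: [[-0.013, 1.0, 0.0], [1.0, 0.013, -0.0], [-0.0, 0.0, -1.0]]
contact_force: [0.5, 0.6, -1.3]
grip_width: 0.71
grasp_force: 33.4
```

```bash
python3 - <<'E'
from h import *
s=status.observe();print(s["clock"],s["eef_pos"],s["grip_width"],s["contact_force"])
im,W=cloud("scene");c=(.669,-.0125)
for lo,hi in((.02,.032),(.024,.034),(.071,.08),(.075,.085)): print(lo,hi,rim(W,c,lo,hi))
E
```

```text
5.25 [ 0.66949366 -0.00939492  0.0546031 ] 0.7095295848361892 [ 0.54996787  0.57086474 -1.27082169]
0.02 0.032 (array([ 0.6707, -0.0119]), 144)
0.024 0.034 (array([ 0.6706, -0.012 ]), 110)
0.071 0.08 (array([ 0.6707, -0.011 ]), 149)
0.075 0.085 (array([ 0.6704, -0.0109]), 135)
```

Request:
drive_tool:
  deltas:
    - [0.5,0,-0.001,-0.005,0,0,0]
    - [0.5,0,-0.001,-0.011,0,0,0]
    - [0.5,0,-0.001,-0.016,0,0,0]
    - [0.5,0,-0.001,-0.02,0,0,0]
    - [0.5,0,-0.001,-0.0225,0,0,0]

```text
clock: 5.72
eef_pos: [0.6692, -0.0097, 0.0311]
tool_rot: [[-0.014, 1.0, -0.001], [1.0, 0.014, 0.0], [0.0, -0.001, -1.0]]
contact_force: [-13.2, -0.3, 45.0]
grip_width: 0.712
grasp_force: 37.6
```

Request:
drive_tool:
  deltas:
    - [0.5,0,0,-0.001,0,0,0]
    - [0.5,0,0,-0.001,0,0,0]
    - [0.5,0,0,-0.002,0,0,0]
    - [0.5,0,0,-0.002,0,0,0]
    - [0.5,0,0,-0.002,0,0,0]

```text
clock: 6.13
eef_pos: [0.6691, -0.0097, 0.0312]
tool_rot: [[-0.014, 1.0, -0.0], [1.0, 0.014, -0.0], [-0.0, -0.0, -1.0]]
contact_force: [-11.8, -0.2, 27.7]
grip_width: 0.715
grasp_force: 36.0
```

```bash
python3 - <<'E'
from h import *
s=status.observe();print(s["clock"],s["eef_pos"],s["grip_width"],s["contact_force"])
im,W=cloud("scene");c=(.669,-.0125)
for lo,hi in((.05,.057),(.053,.061),(.02,.03)): print(lo,hi,rim(W,c,lo,hi))
h=np.hypot(W[...,0]-c[0],W[...,1]-c[1])<.036
z=W[h][:,2];print(np.histogram(z[(z>0)&(z<.13)],bins=np.arange(0,.101,.004)))
E
```

```text
6.1333 [ 0.66911022 -0.00967352  0.03119232] 0.7146169819838935 [-11.8394423   -0.23884268  27.68537041]
0.05 0.057 (array([ 0.6704, -0.0116]), 123)
0.053 0.061 (array([ 0.67  , -0.0116]), 113)
0.02 0.03 (array([ 0.6708, -0.012 ]), 93)
(array([ 94,  33,  39,  37,  36,  37,  40,  30, 149,  71,  44,  58,  61,
        60,  45,  17,  12,  12,  20,  12,   7,  15,   9,   8,   7]), array([0.   , 0.004, 0.008, 0.012, 0.016, 0.02 , 0.024, 0.028, 0.032,
       0.036, 0.04 , 0.044, 0.048, 0.052, 0.056, 0.06 , 0.064, 0.068,
       0.072, 0.076, 0.08 , 0.084, 0.088, 0.092, 0.096, 0.1  ]))
```

Request:
drive_tool:
  deltas:
    - [0.5,0,0,0.002,0,0,0]
    - [0.5,0,0,0.002,0,0,0]
    - [0.2,0,0,0.002,0,0,0]
    - [0,0,0,0.002,0,0,0]
    - [0,0,0,0.002,0,0,0]

```text
clock: 6.6
eef_pos: [0.6695, -0.0097, 0.0315]
tool_rot: [[-0.014, 1.0, -0.0], [1.0, 0.014, 0.0], [0.0, -0.0, -1.0]]
contact_force: [0.3, -1.3, 0.6]
grip_width: 1.001
grasp_force: 0.0
```

Request:
drive_tool:
  deltas:
    - [0,0,0,0,0,0,0]
    - [0,0,0,0.01,0,0,0]
    - [0,0,0,0.03,0,0,0]
    - [0,0,0,0.06,0,0,0]
    - [0,0,0,0.08,0,0,0]

```text
clock: 7.02
eef_pos: [0.67, -0.0098, 0.1143]
tool_rot: [[-0.014, 1.0, 0.001], [1.0, 0.014, -0.0], [-0.0, 0.001, -1.0]]
contact_force: [0.5, 0.5, -0.1]
grip_width: 1.0
grasp_force: 0.0
```

Request:
drive_tool:
  deltas:
    - [0,-0.035,-0.005,0,0,0,0]
    - [0,-0.075,-0.011,0,0,0,0]
    - [0,-0.115,-0.017,0,0,0,0]
    - [0,-0.155,-0.023,0,0,0,0]
    - [0,-0.19,-0.028,0,0,0,0]

```text
clock: 7.43
eef_pos: [0.4769, -0.0378, 0.1124]
tool_rot: [[-0.014, 1.0, -0.0], [1.0, 0.014, -0.0], [-0.0, -0.0, -1.0]]
contact_force: [-0.2, -0.6, 0.1]
grip_width: 0.998
grasp_force: 0.0
```

Request:
drive_tool:
  deltas:
    - [0,-0.015,-0.002,0,0,0,0]
    - [0,-0.015,-0.002,-0.01,0,0,0]
    - [0,-0.015,-0.002,-0.015,0,0,0]
    - [0,-0.015,-0.002,-0.015,0,0,0]
    - [0,-0.015,-0.002,-0.015,0,0,0]

```text
clock: 7.85
eef_pos: [0.4652, -0.0397, 0.0969]
tool_rot: [[-0.014, 1.0, 0.0], [1.0, 0.014, -0.0], [-0.0, 0.0, -1.0]]
contact_force: [1.0, -0.4, 0.3]
grip_width: 1.003
grasp_force: 0.0
```

```bash
python3 - <<'E'
from h import *
s=status.observe();print(s["clock"],s["eef_pos"],s["grip_width"],s["contact_force"])
im,W=cloud("scene");c=(.669,-.0125)
for lo,hi in((.05,.058),(.053,.061),(.02,.03)): print(lo,hi,rim(W,c,lo,hi))
for q in ((.031,0),(-.0,.031),(.022,.022)):
  pass
R=W.reshape(-1,3);R=R[(np.hypot(R[:,0]-.6704,R[:,1]+.0116)<.036)&(R[:,2]>.048)];a=np.degrees(np.arctan2(R[:,1]+.0116,R[:,0]-.6704))
for b in range(-180,180,45):
    z=R[(a>=b)&(a<b+45),2]
    if len(z)>4: print(b,len(z),np.percentile(z,90))
print("tall",rim(W,(.465,-.043),.043,.053))
im,W=cloud("top");print("top low",rim(W,(.669,-.0125),.05,.063))
E
```

```text
7.85 [ 0.46518833 -0.03971468  0.09693958] 1.0026649660691191 [ 1.01593835 -0.39301004  0.25640741]
0.05 0.058 (array([ 0.6708, -0.0116]), 174)
0.053 0.061 (array([ 0.6708, -0.0115]), 132)
0.02 0.03 (array([ 0.6709, -0.0117]), 93)
-180 34 0.05702395651333896
-135 38 0.05695795984247331
-90 19 0.05708772497611514
-45 21 0.056801444587757384
0 39 0.057023118800893356
45 37 0.058333774036240946
90 20 0.057313534045933576
135 18 0.05772944511716673
tall (array([ 0.4654, -0.0431]), 129)
top low (array([ 0.668 , -0.0128]), 71)
```

The low sieve is seated: top at 0.057 all round and concentric with the pan to within 0.2 mm. Next is the tall sieve.

Request:
drive_tool:
  deltas:
    - [0,0,-0.002,-0.025,0,0,0]
    - [0,0,-0.002,-0.05,0,0,0]
    - [0,0,-0.002,-0.07,0,0,0]
    - [0,0,-0.002,-0.079,0,0,0]
    - [0,0,-0.002,-0.079,0,0,0]

```text
clock: 8.37
eef_pos: [0.4638, -0.0415, 0.0163]
tool_rot: [[-0.014, 1.0, -0.003], [1.0, 0.014, 0.0], [0.0, -0.003, -1.0]]
contact_force: [-0.2, 0.7, -0.1]
grip_width: 0.996
grasp_force: 0.0
```

Request:
drive_tool:
  deltas:
    - [0.3,0,0,0,0,0,0]
    - [0.5,0,0,0,0,0,0]
    - [0.5,0,0,0,0,0,0]
    - [0.5,0,0,0,0,0,0]
    - [0.5,0,0,0,0,0,0]

```text
clock: 8.78
eef_pos: [0.4653, -0.0418, 0.019]
tool_rot: [[-0.014, 1.0, 0.002], [1.0, 0.014, -0.0], [-0.0, 0.002, -1.0]]
contact_force: [-2.3, 1.3, 9.9]
grip_width: 0.709
grasp_force: 32.6
```

Request:
drive_tool:
  deltas:
    - [0.5,0,0,0.01,0,0,0]
    - [0.5,0,0,0.03,0,0,0]
    - [0.5,0,0,0.06,0,0,0]
    - [0.5,0,0,0.09,0,0,0]
    - [0.5,0.005,0,0.11,0,0,0]

```text
clock: 9.2
eef_pos: [0.4692, -0.0417, 0.1312]
tool_rot: [[-0.014, 1.0, 0.002], [1.0, 0.014, -0.0], [-0.0, 0.002, -1.0]]
contact_force: [2.3, 0.6, -2.0]
grip_width: 0.707
grasp_force: 33.9
```

Request:
drive_tool:
  deltas:
    - [0.5,0.035,0.006,0,0,0,0]
    - [0.5,0.075,0.012,0,0,0,0]
    - [0.5,0.115,0.018,0,0,0,0]
    - [0.5,0.155,0.024,0,0,0,0]
    - [0.5,0.185,0.028,-0.005,0,0,0]

```text
clock: 9.62
eef_pos: [0.6583, -0.0131, 0.1255]
tool_rot: [[-0.014, 1.0, 0.004], [1.0, 0.014, -0.0], [-0.0, 0.004, -1.0]]
contact_force: [0.4, -0.3, -1.2]
grip_width: 0.708
grasp_force: 33.9
```

Request:
drive_tool:
  deltas:
    - [0.5,0.015,0.003,-0.01,0,0,0]
    - [0.5,0.015,0.003,-0.025,0,0,0]
    - [0.5,0.015,0.003,-0.035,0,0,0]
    - [0.5,0.015,0.003,-0.035,0,0,0]
    - [0.5,0.015,0.003,-0.035,0,0,0]

```text
clock: 10.03
eef_pos: [0.6685, -0.0108, 0.0881]
tool_rot: [[-0.014, 1.0, -0.001], [1.0, 0.014, 0.0], [0.0, -0.001, -1.0]]
contact_force: [-0.0, -0.2, -0.8]
grip_width: 0.703
grasp_force: 33.8
```

```bash
python3 - <<'E'
from h import *
s=status.observe();print(s["clock"],s["eef_pos"],s["grip_width"],s["contact_force"])
im,W=cloud("scene");c=(.6705,-.0115)
h=np.hypot(W[...,0]-c[0],W[...,1]-c[1])<.036
z=W[h][:,2];print(np.histogram(z[(z>0)],bins=np.arange(.04,.16,.006)))
zt=s["eef_pos"][2]-.018+.048
for lo,hi in((.03,.05),(.05,.058),(zt-.006,zt+.002),(zt-.003,zt+.005),(zt-.03,zt-.01)): print(lo,hi,rim(W,c,lo,hi))
E
```

```text
10.0333 [ 0.66853852 -0.01082826  0.08808888] 0.7030000388426786 [-0.03157095 -0.21265104 -0.83635833]
(array([ 70,  67,  89,   4,   3,   9,  65,  98,  87,  95,  90,  91, 109,
        42,  23,  23,  17,  20,  19]), array([0.04 , 0.046, 0.052, 0.058, 0.064, 0.07 , 0.076, 0.082, 0.088,
       0.094, 0.1  , 0.106, 0.112, 0.118, 0.124, 0.13 , 0.136, 0.142,
       0.148, 0.154]))
0.03 0.05 (array([ 0.6717, -0.0106]), 344)
0.05 0.058 (array([ 0.6708, -0.0115]), 111)
0.11208887707172904 0.12008887707172905 (array([ 0.6694, -0.0111]), 140)
0.11508887707172905 0.12308887707172905 (array([ 0.6691, -0.0112]), 117)
0.08808887707172905 0.10808887707172905 (array([ 0.67  , -0.0113]), 316)
```

Request:
drive_tool:
  deltas:
    - [0.5,0.001,0,-0.005,0,0,0]
    - [0.5,0.001,0,-0.01,0,0,0]
    - [0.5,0.001,0,-0.014,0,0,0]
    - [0.5,0.001,0,-0.017,0,0,0]
    - [0.5,0.001,0,-0.019,0,0,0]

```text
clock: 10.5
eef_pos: [0.6702, -0.0108, 0.0683]
tool_rot: [[-0.014, 1.0, -0.001], [1.0, 0.014, 0.0], [0.0, -0.001, -1.0]]
contact_force: [0.3, -0.6, -1.5]
grip_width: 0.707
grasp_force: 33.8
```

Request:
drive_tool:
  deltas:
    - [0.5,0,0,-0.0005,0,0,0]
    - [0.5,0,0,-0.001,0,0,0]
    - [0.5,0,0,-0.0015,0,0,0]
    - [0.5,0,0,-0.002,0,0,0]
    - [0.5,0,0,-0.002,0,0,0]

```text
clock: 10.92
eef_pos: [0.6706, -0.0107, 0.0671]
tool_rot: [[-0.014, 1.0, 0.0], [1.0, 0.014, -0.0], [-0.0, 0.0, -1.0]]
contact_force: [-0.7, 0.1, 0.8]
grip_width: 0.711
grasp_force: 34.1
```

```bash
python3 - <<'E'
from h import *
s=status.observe();print(s["clock"],s["eef_pos"],s["grip_width"],s["contact_force"])
im,W=cloud("scene");c=(.6705,-.0115)
for lo,hi in((.06,.08),(.09,.1),(.096,.106),(.02,.03),(.035,.045)): print(lo,hi,rim(W,c,lo,hi))
E
```

```text
10.9167 [ 0.67062358 -0.01072523  0.06711257] 0.7111156892651029 [-0.68861104  0.10117642  0.75219515]
0.06 0.08 (array([ 0.672, -0.011]), 321)
0.09 0.1 (array([ 0.6717, -0.0112]), 158)
0.096 0.106 (array([ 0.6709, -0.0108]), 87)
0.02 0.03 (array([ 0.671 , -0.0117]), 90)
0.035 0.045 (array([ 0.6708, -0.0113]), 97)
```

Request:
drive_tool:
  deltas:
    - [0.5,0,0,-0.001,0,0,0]
    - [0.5,0,0,-0.0015,0,0,0]
    - [0.5,0,0,-0.0005,0,0,0]
    - [0.2,0,0,0,0,0,0]
    - [0,0,0,0,0,0,0]

```text
clock: 11.38
eef_pos: [0.6707, -0.0108, 0.067]
tool_rot: [[-0.014, 1.0, 0.0], [1.0, 0.014, -0.0], [-0.0, 0.0, -1.0]]
contact_force: [0.1, 0.3, -0.4]
grip_width: 0.921
grasp_force: 0.0
```

Request:
drive_tool:
  deltas:
    - [0,0,0,0,0,0,0]
    - [0,0,0,0,0,0,0]
    - [0,0,0,0.015,0,0,0]
    - [0,0,0,0.04,0,0,0]
    - [0,0,0,0.08,0,0,0]

```text
clock: 11.8
eef_pos: [0.6682, -0.0106, 0.1442]
tool_rot: [[-0.014, 1.0, -0.006], [1.0, 0.014, 0.0], [0.0, -0.006, -1.0]]
contact_force: [-0.4, -0.3, -0.3]
grip_width: 1.003
grasp_force: 0.0
```

Request:
drive_tool:
  deltas:
    - [0,0,0,0.03,0,0,-1.2]
    - [0,0,0.005,0.06,0,0,-2.4]
    - [0,-0.01,0.035,0.08,0,0,-3.7]
    - [0,-0.02,0.07,0.08,0,0,-5]
    - [0,-0.03,0.105,0.08,0,0,-6.2]

```text
clock: 12.22
eef_pos: [0.641, 0.0949, 0.2285]
tool_rot: [[0.097, 0.995, 0.003], [0.995, -0.097, 0.0], [0.001, 0.003, -1.0]]
contact_force: [0.3, 1.2, -0.6]
grip_width: 0.997
grasp_force: 0.0
```

```bash
python3 - <<'E'
from h import *
s=status.observe();print(s["clock"],s["eef_pos"],s["grip_width"],s["contact_force"])
c=(.6705,-.0115)
im,W=cloud("scene")
for lo,hi in((.096,.106),(.02,.03),(.035,.052),(.065,.09)): print(lo,hi,rim(W,c,lo,hi))
R=W.reshape(-1,3);R=R[(np.hypot(R[:,0]-.6704,R[:,1]+.0112)<.034)&(R[:,2]>.09)&(R[:,2]<.11)];a=np.degrees(np.arctan2(R[:,1]+.0112,R[:,0]-.6704))
print([(b,round(float(np.percentile(R[(a>=b)&(a<b+45),2],90)),4)) for b in range(-180,180,45) if ((a>=b)&(a<b+45)).sum()>4])
u,v=proj("scene",(*c,.06)).astype(int)
o=np.hstack([cv2.resize(im[v-35:v+35,u-35:u+35],(300,300),interpolation=cv2.INTER_CUBIC)])
im2,W2=cloud("top")
u,v=proj("top",(.55,.15,.104)).astype(int);print("topcrop",u,v,"scenecrop",proj("scene",(.56,.155,.104)))
o2=cv2.resize(im2[v-33:v+33,u-33:u+33],(400,400),interpolation=cv2.INTER_CUBIC)
O=np.zeros((400,700,3),np.uint8);O[:300,:300]=o;O[:,300:]=o2;save("nest.png",O,1)
E
```

```text
12.2167 [0.640958   0.09485861 0.22845111] 0.9968253178178742 [ 0.2790875   1.19018719 -0.56525228]
0.096 0.106 (array([ 0.672 , -0.0115]), 66)
0.02 0.03 (array([ 0.671 , -0.0119]), 90)
0.035 0.052 (array([ 0.671 , -0.0116]), 168)
0.065 0.09 (array([ 0.672 , -0.0112]), 474)
[(-180, 0.0968), (-135, 0.0964), (-90, 0.0973), (-45, 0.0967), (0, 0.0978), (45, 0.0971), (90, 0.0972), (135, 0.0978)]
topcrop 149 183 scenecrop [348.67715891 263.45604076]
```

View pics/nest.png

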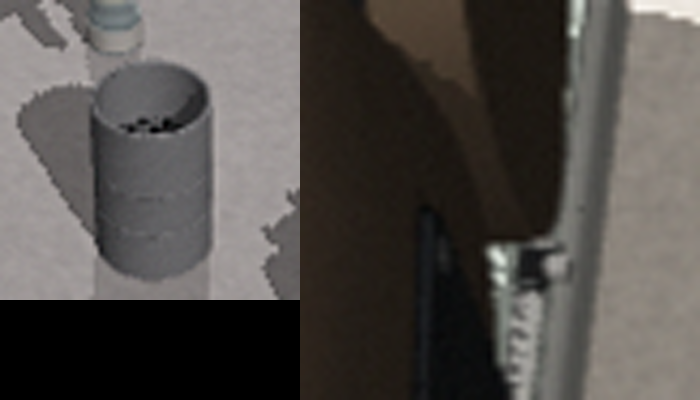

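The nest is together: in the left crop the frames (150,190), (150,235) are in line, and the top is level at 0.097. Next, a close view of pointer and index in the first, unobstructed pictures.

```bash
python3 - <<'E'
from h import *
a=np.load("/tmp/top.npz")["im"][160:204,138:168]; b=np.load("/tmp/scene.npz")["im"][241:285,325:367]
a=cv2.resize(a,None,fx=11,fy=11,interpolation=cv2.INTER_CUBIC);b=cv2.resize(b,None,fx=11,fy=11,interpolation=cv2.INTER_CUBIC)
o=cv2.convertScaleAbs(np.hstack([a,b]),alpha=1.5);print(o.shape);save("ptr.png",o,1)
s=status.observe();print(s["eef_pos"])
for n in("scene","top"):
    for p in((.59,.1365,.104),(.535,.1365,.104)):print(n,proj(n,p))
E
```

```text
(484, 792, 3)
[0.63907731 0.09861274 0.22716166]
scene [332.65197321 266.22602569]
scene [348.05121812 254.01125403]
top [154.64142523 169.2734562 ]
top [154.11962606 189.00148486]
```

View pics/ptr.png

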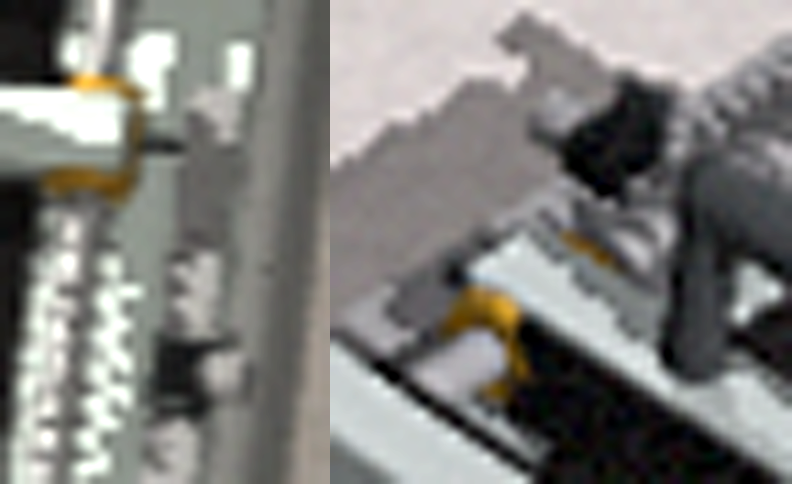

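In the top half of the crop the black pointer's tip is at (183,146) and the index block is centred near (180,380). I take the first pull estimate from those, then move to the handle.

Request:
drive_tool:
  deltas:
    - [0,-0.012,0.035,0,0,0,0]
    - [0,-0.024,0.07,0,0,0,0]
    - [0,-0.036,0.105,0,0,0,0]
    - [0,-0.047,0.139,0,0,0,0]
    - [0,-0.047,0.139,-0.015,0,0,0]

```text
clock: 12.73
eef_pos: [0.593, 0.2388, 0.2139]
tool_rot: [[0.091, 0.996, 0.003], [0.996, -0.091, 0.003], [0.003, 0.003, -1.0]]
contact_force: [0.9, -0.2, -0.4]
grip_width: 1.002
grasp_force: 0.0
```

Request:
drive_tool:
  deltas:
    - [0,0,0,-0.01,0,0,0]
    - [0,0,0,-0.02,0,0,0]
    - [0,0,0,-0.02,0,0,0]
    - [0,0,0,-0.02,0,0,0]
    - [0,0,0,-0.02,0,0,0]

```text
clock: 13.15
eef_pos: [0.5941, 0.2323, 0.192]
tool_rot: [[0.095, 0.995, 0.0], [0.995, -0.095, -0.0], [-0.0, 0.0, -1.0]]
contact_force: [-0.0, 0.0, 0.4]
grip_width: 1.001
grasp_force: 0.0
```

```bash
cat >> h.py <<'E'
def ray(n,u,v,z):
    c=camera_info(n);V=np.array(c["view"]);K=np.array(c["mtx"]);o=-V[:3,:3].T@V[:3,3]
    d=V[:3,:3].T@np.linalg.inv(K)@np.array([u,v,1.]);return o+d*(z-o[2])/d[2]
ex=np.array([np.cos(np.radians(-5.45)),np.sin(np.radians(-5.45))]);ey=np.array([-ex[1],ex[0]])
E
python3 - <<'E'
from h import *
s=status.observe();print(s["clock"],s["eef_pos"],s["contact_force"])
f=lambda x:(x+.5)/11-.5
p=ray("top",138+f(183),160+f(146),.104)[:2]
for y in(345,380,415):
    q=ray("top",138+f(178),160+f(y),.104)[:2];print("ptr",p,"idx",q,"slide",(p-q)@ex,"lat",(p-q)@ey)
for n in("scene","top"):
    im,W=cloud(n);R=W.reshape(-1,3);P=R[(R[:,2]>.148)&(R[:,2]<.17)&(abs(R[:,0]-.592)<.02)&(abs(R[:,1]-.237)<.055)]
    print(n,len(P),np.median(P,0) if len(P) else 0, "handle@tool x:", (np.percentile(P[:,:2]@ex,[3,50,97])-s["eef_pos"][:2]@ex if len(P) else 0))
E
```

```text
13.15 [0.59407958 0.23226632 0.19195238] [-0.03366882  0.0320319   0.40492847]
ptr [0.58006354 0.13749589] idx [0.52973792 0.13742397] slide 0.05009129237785926 lat 0.00485137142927169
ptr [0.58006354 0.13749589] idx [0.52095924 0.13719566] slide 0.058808595054485005 lat 0.0059124276264111274
ptr [0.58006354 0.13749589] idx [0.51220273 0.13696792] slide 0.06750389599231016 lat 0.00697080580694735
scene 399 [0.59645632 0.24731449 0.15874508] handle@tool x: [-0.00593686  0.00171849  0.00475258]
top 143 [0.58661484 0.21952074 0.15988954] handle@tool x: [-0.01177566 -0.00586235  0.00121424]
```

Request:
drive_tool:
  deltas:
    - [0,-0.001,0.004,-0.02,0,0,0]
    - [0,-0.001,0.004,-0.04,0,0,0]
    - [0,-0.001,0.004,-0.056,0,0,0]
    - [0,-0.001,0.004,-0.057,0,0,0]
    - [0.4,-0.001,0.004,-0.057,0,0,0]
  force: 60

```text
clock: 13.67
eef_pos: [0.5924, 0.2369, 0.1346]
tool_rot: [[0.094, 0.996, -0.001], [0.996, -0.094, -0.0], [-0.0, -0.001, -1.0]]
contact_force: [0.6, 0.9, -0.5]
grip_width: 0.879
grasp_force: 0.0
```

Request:
drive_tool:
  deltas:
    - [0.7,0,0,0,0,0,0]
    - [0.95,0,0,0,0,0,0]
    - [0.95,0,0,0,0,0,0]
    - [0.95,0,0,0,0,0,0]
    - [0.95,0,0,0,0,0,0]

```text
clock: 14.08
eef_pos: [0.5913, 0.2373, 0.1353]
tool_rot: [[0.094, 0.996, -0.002], [0.996, -0.094, 0.0], [-0.0, -0.002, -1.0]]
contact_force: [-39.5, 9.3, 42.8]
grip_width: 0.148
grasp_force: 40.8
```

Request:
drive_tool:
  deltas:
    - [0.95,0,0,0,0,0,0]
    - [0.95,0,0,0,0,0,0]
    - [0.95,0,0,0,0,0,0]
    - [0.95,0,0,0,0,0,0]
    - [0.95,0,0,0,0,0,0]

```text
clock: 14.5
eef_pos: [0.591, 0.2375, 0.1355]
tool_rot: [[0.094, 0.996, -0.002], [0.996, -0.094, 0.0], [-0.0, -0.002, -1.0]]
contact_force: [-12.6, 1.5, 15.0]
grip_width: 0.14
grasp_force: 58.6
```

Request:
drive_tool:
  deltas:
    - [0.95,-0.004,0.0004,0,0,0,0]
    - [0.95,-0.01,0.001,0,0,0,0]
    - [0.95,-0.016,0.0015,0,0,0,0]
    - [0.95,-0.022,0.002,0,0,0,0]
    - [0.95,-0.028,0.0027,0,0,0,0]

```text
clock: 14.92
eef_pos: [0.5659, 0.24, 0.1356]
tool_rot: [[0.094, 0.996, 0.003], [0.996, -0.094, 0.001], [0.001, 0.003, -1.0]]
contact_force: [7.6, -4.2, 2.1]
grip_width: 0.136
grasp_force: 58.6
```

Request:
drive_tool:
  deltas:
    - [0.95,-0.006,0.0006,0,0,0,0]
    - [0.95,-0.012,0.0011,0,0,0,0]
    - [0.95,-0.017,0.0016,0,0,0,0]
    - [0.95,-0.021,0.002,0,0,0,0]
    - [0.95,-0.021,0.002,0,0,0,0]

```text
clock: 15.33
eef_pos: [0.5447, 0.2421, 0.1357]
tool_rot: [[0.094, 0.996, 0.003], [0.996, -0.094, 0.001], [0.001, 0.003, -1.0]]
contact_force: [8.8, -4.1, 0.5]
grip_width: 0.142
grasp_force: 58.4
```

Request:
drive_tool:
  deltas:
    - [0.95,0,0,0,0,0,0]
    - [0.95,0,0,0,0,0,0]
    - [0.95,0,0,0,0,0,0]
    - [0.95,0,0,0,0,0,0]
    - [0.95,0,0,0,0,0,0]

```text
clock: 15.75
eef_pos: [0.5453, 0.242, 0.1356]
tool_rot: [[0.094, 0.996, 0.004], [0.996, -0.094, 0.001], [0.001, 0.003, -1.0]]
contact_force: [8.9, -4.0, 1.0]
grip_width: 0.138
grasp_force: 58.5
```

```bash
python3 - <<'E'
from h import *
s=status.observe();print(s["clock"],s["eef_pos"],s["grip_width"],s["contact_force"],"q",(np.array([.591,.2375])-s["eef_pos"][:2])@ex)
im,W=cloud("scene");im2,W2=cloud("top")
np.savez("/tmp/p1.npz",s=im,t=im2,W=W,W2=W2)
b=im[235:279,325:367];a=im2[165:209,138:168]
a=cv2.resize(a,None,fx=11,fy=11,interpolation=cv2.INTER_CUBIC);b=cv2.resize(b,None,fx=11,fy=11,interpolation=cv2.INTER_CUBIC)
save("al1.png",cv2.convertScaleAbs(np.hstack([a,b]),alpha=1.5),1)
E
```

```text
15.75 [0.54533857 0.24202372 0.13564134] 0.13792263814196729 [ 8.93451401 -4.02471898  1.01589306] q 0.045884667403931524
```

View pics/al1.png

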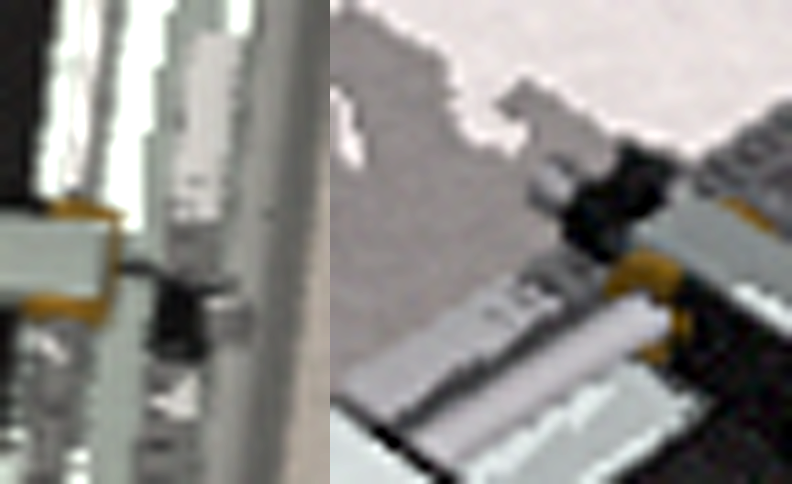

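In the top crop the pointer tab is at (140,267), and the index block spans rows 285–360 with its knob at (232,320), so about 12 mm remains. I check the block and fin by depth.

```bash
python3 - <<'E'
from h import *
np.set_printoptions(linewidth=220)
D=np.load("/tmp/p1.npz")
im,W=D["t"],D["W2"]
print("top z mm / gray, cols 148..161")
for v in range(186,200):
    print(v,(W[v,148:162,2]*1000).round().astype(int),im[v,148:162].mean(1).round().astype(int) if 0 else im[v,148:162].mean(-1).astype(int), "s",round(float((W[v,154,:2]@ex)*1000)))
im,W=D["s"],D["W"]
print("scene cols 342..360")
for v in range(246,262):
    print(v,(W[v,342:360,2]*1000).round().astype(int),im[v,342:360].mean(-1).astype(int))
E
```

```text
top z mm / gray, cols 148..161
186 [106  93  88  85  94  93  93  89  91  91  91  72  69  68] [ 63  91 111 105  98  68  58  61  71  75  86  93  98  93] s 530
187 [107  95  87  84  87  94  89  96  94  89  88  70  70  68] [ 58  85 107 103  96  73  73  71  70  69  84  99  97  92] s 528
188 [106  93  90  90  87  93  91  94  93  90  91  69  67  69] [ 54  69  70  80  98  75  74  72  70  70  88 101  98  92] s 525
189 [104 103 106 103 102  97  91  94  94  94  86  67  70  68] [ 38  31  32  37  57  70  57  59  68  65  90 100  97  91] s 522
190 [110  90  88  92  87 101  91  94  90  89  82  73  69  61] [62 89 79 69 35 29 37 54 59 73 68 75 97 89] s 519
191 [104  86  89  87  86 103 101 103 107  96  83  69  66  67] [ 67  99 103  89  37  11  13  23  26  38  57  74  96  87] s 515
192 [ 96  91  93  90  96 108 108 102 101 100 105 100 100  65] [ 74 104 104  89  27  10  10  12  58 114 107  94  77  84] s 511
193 [                  88                   85                   89                   89                  107                  102                  105                  104                  102        
[... 2910 characters left out ...]
51 63 71 86 91 92 87 88]
258 [  0  -1  94  93  92  94  95  94  96 111 113 116 116 114 114 117 118 116] [92 79 73 67 54 50 35  2  6 29 52 55 60 66 74 88 94 91]
259 [ 95  94  94  94  95  92  93  93  94 109 108 113 115 114 115 116 117 116] [80 65 65 67 58 38 46 64 42 35 36 39 41 53 55 57 79 94]
260 [ 96  94  94  95  93  94  94  94 105 107 110 110 111 114 114 115 116 116] [61 58 43 57 71 61 55 65 40 33 35 31 35 39 32 14 33 64]
261 [ 95  93  94  93  93  95  92  91 104 106 110 111 111 111 112 115 116 117] [ 90 104  52  44  60  69  56  43  30  30  49  55  33  33  15   8  10  23]<stdin>:7: RuntimeWarning: invalid value encountered in cast
<stdin>:11: RuntimeWarning: invalid value encountered in cast
```

```bash
python3 - <<'E'
from h import *
def rows(tag,n,im,W,u0,u1,v0,v1,zlo,zhi,z=.104):
    print(tag)
    for v in range(v0,v1):
        L=[]
        for u in range(u0,u1):
            w=W[v,u]
            if zlo<w[2]<zhi: L.append("%d:%.0f,%.0f,%.0f g%d"%(u,w[:2]@ex*1e3,w[:2]@ey*1e3,w[2]*1e3,im[v,u].mean()))
        if L: print(v,"|".join(L))
a=np.load("/tmp/scene.npz");b=np.load("/tmp/top.npz");D=np.load("/tmp/p1.npz")
rows("scene0 (u:s,lat,z,gray)","scene",a["im"],a["W"],343,362,246,262,.098,.116)
rows("top0","top",b["im"],b["W"],150,157,189,200,.099,.116)
rows("top1","top",D["t"],D["W2"],148,157,187,200,.099,.116)
E
```

```text
scene0 (u:s,lat,z,gray)
247 352:501,181,110 g101
248 351:501,179,106 g49|352:503,183,110 g40|353:501,184,109 g77|354:500,186,109 g97
249 345:510,171,103 g112|346:510,173,104 g94|351:501,179,103 g37|352:504,184,108 g19|353:502,185,108 g24|354:501,187,108 g39|355:501,190,110 g52|356:499,191,110 g80
250 344:515,172,103 g97|345:512,172,103 g107|346:511,174,103 g106|347:508,175,102 g103|348:510,178,105 g95|350:505,180,103 g58|351:502,181,102 g15|352:500,182,102 g26|353:500,184,103 g19|354:502,188,107 g27|355:500,189,106 g33|356:500,192,108 g76
251 343:516,170,100 g72|344:515,172,101 g87|345:514,174,101 g97|346:513,176,103 g109|347:512,178,103 g106|348:513,181,105 g70|349:510,181,104 g43|350:509,183,104 g18|351:509,185,106 g9|352:506,186,105 g20|353:505,188,105 g17|354:501,188,103 g22|355:503,192,107 g43|356:499,191,104 g76
252 343:517,171,99 g58|344:518,174,101 g72|345:517,176,101 g92|346:515,177,101 g95|347:516,181,104 g47|348:515,183,105 g23|349:511,182,103 g8|350:510,184,103 g13|351:507,185,102 g16|352:508,188,104 g19|353:505,188,102 g14|354:505,191,104 g11|355:504,193,105 g48
253 344:
[... 2034 characters left out ...]
4,201,110 g62|153:517,190,101 g29
191 148:513,202,104 g67|153:514,189,103 g11|154:515,187,101 g13|155:515,184,103 g23|156:514,180,107 g26
192 153:510,188,108 g10|154:511,185,108 g10|155:512,184,102 g12|156:512,181,101 g58
193 152:508,190,107 g19|153:509,189,102 g10|154:509,186,105 g11|155:509,183,104 g13|156:509,181,102 g41
194 152:506,191,103 g19|153:505,188,106 g13|154:506,185,105 g11|155:505,181,110 g16|156:507,181,101 g38
195 152:503,191,102 g15|153:503,188,102 g7|154:503,185,105 g12|155:503,182,105 g13|156:504,180,101 g35
196 151:499,192,109 g44|152:499,189,110 g25|153:499,186,111 g30|154:500,184,108 g28|155:500,181,110 g14
197 153:498,188,102 g33|154:498,185,102 g28|156:498,180,102 g34
```

The index's thin fin (z about 110) stands at the block's front end, at slide coordinate s≈499.5–500.5. The pointer is now at s≈518.7, so about 19 mm remains, for a total of about 65 mm, which is within the 46–66 range.

Request:
drive_tool:
  deltas:
    - [0.95,-0.004,0.0004,0,0,0,0]
    - [0.95,-0.008,0.0008,0,0,0,0]
    - [0.95,-0.012,0.0011,0,0,0,0]
    - [0.95,-0.016,0.0015,0,0,0,0]
    - [0.95,-0.018,0.0017,0,0,0,0]

```text
clock: 16.27
eef_pos: [0.5274, 0.2438, 0.1356]
tool_rot: [[0.094, 0.996, 0.004], [0.996, -0.094, 0.001], [0.001, 0.004, -1.0]]
contact_force: [11.9, -5.1, -1.6]
grip_width: 0.141
grasp_force: 58.7
```

Request:
drive_tool:
  deltas:
    - [0.95,0,0,0,0,0,0]
    - [0.95,0,0,0,0,0,0]
    - [0.95,0,0,0,0,0,0]
    - [0.95,0,0,0,0,0,0]
    - [0.95,0,0,0,0,0,0]

```text
clock: 16.68
eef_pos: [0.5277, 0.2438, 0.1357]
tool_rot: [[0.094, 0.996, 0.004], [0.996, -0.094, 0.001], [0.001, 0.004, -1.0]]
contact_force: [10.4, -4.1, 0.5]
grip_width: 0.143
grasp_force: 58.7
```

```bash
python3 - <<'E'
from h import *
np.set_printoptions(linewidth=200)
s=status.observe();print(s["clock"],s["eef_pos"],s["grip_width"],s["contact_force"],"q",(np.array([.591,.2375])-s["eef_pos"][:2])@ex)
I=[];Z=[]
for k in range(6):
    im,W=cloud("top");I.append(im.astype(float).mean(-1));Z.append(W)
g=np.mean(I,0);W=np.nanmean(Z,0)
print(g[188:202,144:158].astype(int))
print((W[188:202,144:158,2]*1000).round())
print(W[188:202,151,:2]@ex*1e3)
im,Ws=cloud("scene");np.savez("/tmp/p2.npz",t=g,s=im,W=W,Ws=Ws)
a=cv2.resize(Z and cloud("top")[0][172:212,138:168],None,fx=12,fy=12,interpolation=cv2.INTER_CUBIC);b=cv2.resize(im[231:271,333:369],None,fx=12,fy=12,interpolation=cv2.INTER_CUBIC)
save("al2.png",cv2.convertScaleAbs(np.hstack([a,b]),alpha=1.7),1)
E
```

```text
16.6833 [0.52767446 0.24376812 0.13566169] 0.14252319421564355 [10.3958168  -4.1167869   0.53789449] q 0.06363460242098866
[[113  75 124 189 188 170 104 103 112 132 135 133 125 102]
 [ 67  63 119 188 187 171 104 100 108 127 105 112 120  87]
 [ 59  59  65 107 163 171 103  91  54  57  68  96  97  94]
 [ 75  76  73  74 140 171 103  89  38  14  16  20  25  41]
 [ 99  99  90  60  84 109 104  87  26   9  10   9  30  57]
 [101 100  88  59  80 104 103  87  19   9  10  14  39  72]
 [103  99  80  55  62  70  69  59  18   9  11  14  39  71]
 [104  99  75  46  38  43  50  47  15   8  11  13  36  65]
 [104  99  70  50  54  55  43  49  49  55  48  27  23  58]
 [108  99  62  62  94 101  99  83  42  32  29  20  35  74]
 [ 75  70  51  61  96 104  94  71  71  71  69  66  66  82]
 [ 57  53  47  66 104 103  94  66  61  72  71  67  64  78]
 [ 52  42  55  89 104 103  94  66  55  60  71  70  70  82]
 [ 59  63  90 103 104 103  95  72  73  71  72  72  77  90]]
[[109. 110. 106.  88.  88.  87.  89.  87.  87.  94.  93.  93.  93.  92.]
 [110. 105. 104.  89.  88.  90.  89.  88.  90.  92.  93.  93.  93.  94.]
 [11
[... 356 characters left out ...]
02.]
 [115. 117. 115. 108. 103. 106. 104.  87. 104. 102. 104. 104. 102. 102.]
 [116. 116. 114. 104.  90. 101. 103. 109. 110. 110. 109. 109. 100.  87.]
 [116. 115. 115. 106.  88.  89.  89.  88.  99.  98. 100. 101. 102.  87.]
 [114. 115. 110. 106.  88.  89.  88.  87.  95.  94.  93.  94.  95.  85.]
 [114. 112. 109. 103.  89.  88.  88.  88.  94.  94.  93.  93.  91.  86.]
 [107. 108. 107.  88.  87.  88.  88.  93.  93.  94.  93.  93.  89.  70.]
 [112. 109.  89.  89.  88.  88.  88.  94.  93.  94.  91.  94.  87.  69.]]
[524.58732745 521.61175117 518.45103259 515.78419256 512.97397372 510.47866678 507.75769958 505.15450216 498.97038896 499.39636039 496.79220041 493.87139604 490.40745398 487.47102452]
```

View pics/al2.png

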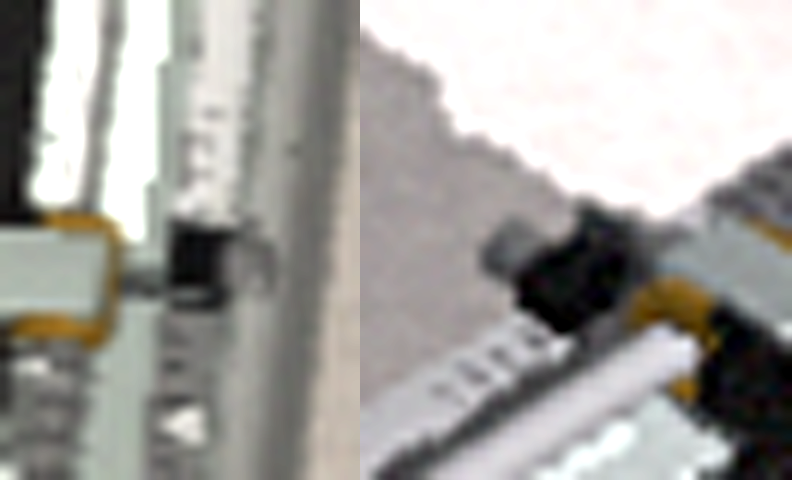

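Top crop: the pointer tab at (145,285) is nearly level with the fin at (195,300). I cross-check the remaining distance with the jaw's top face (20 mm thick, centred on the pointer) against the fin in both cameras.

```bash
python3 - <<'E'
from h import *
D=np.load("/tmp/p2.npz");a=np.load("/tmp/scene.npz");b=np.load("/tmp/top.npz")
def jaw(tag,W,s0):
    P=W.reshape(-1,3);s=P[:,:2]@ex*1e3;l=P[:,:2]@ey*1e3
    for llo,lhi in((205,225),(225,245),(260,280)):
        m=(P[:,2]>.1135)&(P[:,2]<.1195)&(l>llo)&(l<lhi)&(abs(s-s0)<14);q=s[m]
        if m.sum()>8: print(tag,llo,m.sum(),"min %.1f max %.1f mid %.1f mean %.1f width %.1f z %.4f"%(*np.percentile(q,[1.5,98.5]),np.percentile(q,[1.5,98.5]).mean(),q.mean(),np.ptp(np.percentile(q,[1.5,98.5])),np.median(P[m,2])))
def fin(tag,W):
    P=W.reshape(-1,3);s=P[:,:2]@ex*1e3;l=P[:,:2]@ey*1e3
    m=(P[:,2]>.1065)&(P[:,2]<.114)&(l>180)&(l<195)&(abs(s-500)<8);print(tag,"fin",m.sum(),np.round(np.sort(s[m]),1))
jaw("top2",D["W"],502);jaw("scene2",D["Ws"],502);jaw("top0",b["W"],565);jaw("scene0",a["W"],566)
fin("top0",b["W"]);fin("top2",D["W"]);fin("scene0",a["W"]);fin("scene2",D["Ws"])
E
```

```text
top2 205 68 min 488.6 max 514.5 mid 501.5 mean 501.4 width 25.9 z 0.1160
top2 225 65 min 491.3 max 513.8 mid 502.5 mean 502.5 width 22.6 z 0.1163
top2 260 25 min 491.0 max 499.5 mid 495.2 mean 495.4 width 8.5 z 0.1161
scene2 205 75 min 490.4 max 515.0 mid 502.7 mean 504.3 width 24.6 z 0.1163
scene2 225 61 min 493.9 max 515.8 mid 504.9 mean 506.8 width 21.9 z 0.1164
scene2 260 76 min 494.2 max 515.3 mid 504.7 mean 505.5 width 21.1 z 0.1168
top0 205 54 min 551.4 max 577.2 mid 564.3 mean 564.4 width 25.7 z 0.1165
top0 225 56 min 554.4 max 577.6 mid 566.0 mean 565.7 width 23.2 z 0.1160
top0 260 26 min 554.2 max 565.4 mid 559.8 mean 560.2 width 11.2 z 0.1165
scene0 205 82 min 553.7 max 579.2 mid 566.4 mean 567.6 width 25.5 z 0.1165
scene0 225 65 min 558.1 max 579.8 mid 568.9 mean 570.4 width 21.7 z 0.1164
scene0 260 86 min 556.5 max 578.4 mid 567.4 mean 568.6 width 21.9 z 0.1166
top0 fin 5 [499.  499.2 499.2 499.4 499.8]
top2 fin 5 [499.  499.  499.3 499.6 499.9]
scene0 fin 12 [499.4 499.6 500.1 500.8 500.8 501.2 501.5 502.2 502.2 503.1 503.4 503.6]
scene2 fin 11 [499.1 499.9 500.  500.4 500.5 501.1 501.6 501.8 502.1 502.5 503. ]
```

Request:
drive_tool:
  deltas:
    - [0.95,-0.001,0.0001,0,0,0,0]
    - [0.95,-0.002,0.0002,0,0,0,0]
    - [0.95,-0.002,0.0002,0,0,0,0]
    - [0.95,-0.002,0.0002,0,0,0,0]
    - [0.95,-0.002,0.0002,0,0,0,0]

```text
clock: 17.5
eef_pos: [0.5257, 0.244, 0.1356]
tool_rot: [[0.094, 0.996, 0.004], [0.996, -0.094, 0.001], [0.001, 0.004, -1.0]]
contact_force: [10.8, -3.4, 0.7]
grip_width: 0.138
grasp_force: 58.7
```

```bash
python3 - <<'E'
from h import *
np.set_printoptions(linewidth=200)
I=[];Z=[]
for k in range(4):
    im,W=cloud("top");I.append(im.astype(float).mean(-1));Z.append(W)
s=status.observe();print(s["clock"],s["eef_pos"],s["contact_force"],"q",(np.array([.591,.2375])-s["eef_pos"][:2])@ex)
g=np.mean(I,0);W=np.nanmean(Z,0)
print(g[191:201,146:158].astype(int));print((W[191:201,146:158,2]*1000).round())
b=np.load("/tmp/top.npz");g0=b["im"].astype(float).mean(-1)
print("first picture");print(g0[191:201,146:158].astype(int));print((b["W"][191:201,146:158,2]*1000).round())
print("ptr at start");print(g0[168:178,148:158].astype(int));print((b["W"][168:178,148:158,2]*1000).round())
for r in (172.5,173,195,196,196.5,197): print(r,ray("top",150,r,.104)[:2]@ex*1e3,ray("top",151,r,.110)[:2]@ex*1e3)
E
```

```text
17.7 [0.52572284 0.24395932 0.13565969] [10.30449978 -4.72676464 -0.61573925] q 0.06559556393288665
[[ 59  81 141 171 103  89  37  14  15  20  24  40]
 [ 73  84 155 171 104  87  27  10  10  10  29  57]
 [ 86  63  89 109 103  87  19   8  10  14  38  71]
 [ 79  58  79 105  95  59  18   9  10  13  39  71]
 [ 73  52  62  70  69  57  15   8  11  12  35  65]
 [ 69  42  36  49  46  42  49  56  48  26  24  58]
 [ 62  54  72  79  72  49  41  32  29  20  34  74]
 [ 59  61  95 102  94  68  72  69  70  67  66  81]
 [ 57  68 103 103  94  65  60  72  72  68  63  79]
 [ 57  85 103 103  94  66  55  61  71  70  70  82]]
[[111. 110.  87.  88.  86.  88.  87. 104. 104. 104. 102.  97.]
 [117. 106.  89.  87.  88.  88.  94. 101. 106. 104. 101. 102.]
 [117. 110.  89.  86.  88.  87. 104. 103. 105. 103. 105. 103.]
 [114. 109.  95.  88.  88.  89. 104. 102. 105. 104. 102. 102.]
 [115. 106.  96.  88.  88.  87. 102. 103. 103. 101. 104.  99.]
 [114. 108. 103. 104. 104. 111. 108. 110. 107. 108. 106.  85.]
 [114. 105.  88.  89.  87.  89.  96.  99. 101. 101. 100.  85.]
 [113. 103.  86.  87.  89.  88.  93.  93.  92.  
[... 1822 characters left out ...]
 88.  88.  95.  93.  94.]
 [118. 115. 109.  94.  87.  nan  89.  91.  92.  90.]
 [113. 116. 109.  96.  90.  89.  85.  89.  92.  92.]
 [118. 115. 110.  96.  92.  90.  89.  95.  91.  98.]
 [114. 117. 111. 102. 105. 104. 105.  94.  93.  96.]
 [117. 109. 107.  91.  92.  96.  88.  94.  94.  90.]
 [117. 106. 106.  88.  90.  88.  90.  96.  96.  91.]
 [116. 113.  95.  89.  91.  89.  96.  90.  94.  92.]
 [111. 103.  89.  88.  89.  91.  94.  92.  94.  95.]]
172.5 564.3025914817734 563.2773679115494
173 562.9113929152711 561.8932717380007
195 502.24530538943435 501.53692446880837
196 499.51291901126245 498.8184899036205
196.5 498.14753870781806 497.4600813942527
197 496.78269989829363 496.10221163934864
```

The pointer and the fin now lie in the same image row (196). By depth, s≈499.0 for the pointer against 498.4–499.3 for the fin. The jaw is out 65.6 mm by TCP and the arm is still.

```bash
python3 - <<'E'
from h import *
s=status.observe();print(s["clock"],abs(s["qvel"]).max(),s["grasp_force"])
im,W=cloud("scene");print("nest",[rim(W,(.6705,-.0115),*z) for z in((.02,.03),(.035,.052),(.065,.09))])
print(ctrl.job_done())
E
```

```text
17.7 0.0011777245258160816 58.7367582321167
nest [(array([ 0.6708, -0.012 ]), 97), (array([ 0.6711, -0.0114]), 161), (array([ 0.6719, -0.0113]), 468)]
the job is handed in; nothing more can be done
None
```

The job is handed in at about 18 s: the nest is assembled on the bench (low sieve in the pan, tall sieve in the low one), and the jaw is held still, pulled out about 65.6 mm with its pointer within about 1 mm of the index fin by camera.

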